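# Clamp the jar on the shaker platform with the sliding clamp bar

## Task

Clamp the dark jar that stands on the shaker's platform, ready for mixing: slacken the black fluted knob on the sliding clamp bar, slide the bar along its rails until the jar stands upright and snug between this bar and the fixed bar, then turn the knob clockwise until it is tight again. Leave the timer and the dropper bottle on either side of the shaker where they stand.

Things in the scene. Friction and masses are not known exactly. Their poses are not given: they have to be found in the camera images.
- shaker: Orbital shaker fixed to the desk, white housing 200 x 220 mm (x, y), aluminium platform with black mat; jar stands on the mat, 73.6 mm above the origin (centre of underside). x points to its back (panel with speed dial, unused, faces the robot), y to its left. Rails run along y at x = -88 and +88 mm. Fixed bar at y = +80 mm; the clamp bar is right of the jar.
- jar: Dark glass jar with white screw cap, loose, 0.13 to 0.24 kg: body diameter 58.5 mm up to 58 mm height, 77 mm high with its cap. Origin: centre of its underside. It starts standing on the mat between the two bars, touching neither.
- fixed_bar_mid (a point): Middle of the fixed bar (plain end blocks, small screws): on the axis of its rod (black rubber sleeve, diameter 12 mm, along the shaker's x), 32 mm above the mat. Axes as the shaker's. With the jar touching this bar, the jar's axis is 35 mm from it in -y.
- clamp_bar_mid (a point): Middle of the sliding clamp bar (has the knob): on the axis of its rod, which is like the fixed bar's, parallel to it and at the same height. Axes as the shaker's. With the jar touching this bar, the jar's axis is 35 mm from it in +y.
- clamp_bar (a joint): Bar's position along the rails, m: 0 at the right end, grows to the shaker's +y, toward the fixed bar; limit 0.110. Both bars touch the jar at about 0.095. Free, it slides with about 2 N, and 1 to 3 N more when pushing the jar along to the fixed bar. Starts clamped, at 0 to 0.04; clamped, it takes over 40 N to shift.
- clamp_knob (a joint): Knob angle, rad, growing clockwise from above (tightening); stops at 0 and 2.4. Below 1.2 the bar is free; beyond, a pad bears on the rail ever harder; above 1.9 it is tight. Starts tight, at 2.0 to 2.2. Turning takes 0.14 to 0.25 N m; it stays where it is left.
- clamp_knob_grip (a point): Centre of the clamp knob: black, fluted, round, diameter 38 mm, 22 mm high, vertical axis, over the clamp bar's front end block (24 x 24 mm). The point is 10 mm below its top, 21 mm above the block's top, 138 mm above the desk, 88 mm in the shaker's -x from point clamp_bar_mid. Grip from above at any yaw; the bar can be pushed along by the knob.
- timer: Grey-white countdown timer, 64 x 64 x 18 mm, loose, on the desk to the right of the shaker. Origin: centre of its underside. Bystander.
- drop_bottle: Dark dropper bottle with black cap, diameter 38 mm, 82 mm high, loose, standing on the desk to the left of the shaker, in front of the keyboard. Origin: centre of its underside. Bystander.
Things that resemble listed ones, but are neither listed nor needed, are in the scene too. Leave any blue or pink look-alike of the jar alone.

How it is judged:
By the outcome, as a careful person would: the job done as asked, in the order asked, and still so for the second after the job is handed in, with the robot touching nothing.
It also fails if it takes over 42 s, if anything falls off the work surface, if the arm or the gripper's body presses on something with over 40 N, if the wrist force passes 120 N, or if a joint passes its speed limit or range.

## Robot

A 6-joint arm with a two-finger parallel gripper is mounted at the origin on a cart in front of the work surface, level with it; the furniture and walls round the work are solid. World frame = base frame: x ahead of the robot, y to its left, z up, the work surface at z = 0. Lengths are in m, angles in rad, forces in N, time in s.
With the tool pointing down it reaches from about 0.25 to 0.775 m from the base axis. Payload 4 kg.
Tool frame: the origin (TCP) lies at the very end of the fingers, on their centre line; the grasp point (between the pads) lies 19 mm behind it (robot.pinch_z is the distance from the TCP to the grasp point, in m); z points along the fingers, y is the line along which they close (so a half turn about z gives the same grasp; the last joint's range is limited). The gripper opens to 94 mm and grips with 3 to 60 N. Pads are 16 mm wide; open, the fingers measure 119 mm over their backs; the gripper's body (75 mm by 177 mm) begins 78 mm behind the grasp point.
Start: joints at [-1.347, 0.087, 1.371, -0, 1.684, -0.103], TCP at [0.177, -0.521, 0.18] pointing down, gripper open.
Joint ranges: [-3.1, 3.1], [-0.76, 2.03], [0.27, 2.55], [-1.08, 4.22], [0.17, 2.65], [-2.57, 2.57]. Speed limits (rad/s): [2.79, 2.79, 3.14, 3.14, 3.14, 3.14].

## Interface

Orientations are given as [roll, pitch, yaw] about the fixed x, y, z axes, in that order (R = Rz(yaw) Ry(pitch) Rx(roll)).
In Python, from bench import robot gives the robot as it stands.
- The arm moves only by the tool arm_command, never from a script. Its argument "targets" is one flat list of numbers, 7 for each row, row after row: the turn, a rotation vector about the tool's x, y, z in degrees, then the shift along the tool's x, y, z in mm, then the closure, from -1 (fully open) to 1 (shut). In form: [ax, ay, az, x, y, z, hand, ax, ay, az, x, y, z, hand, ...]. A call has 1 to 20 rows; each row is the pose to reach, as a shift and turn from the pose commanded when the call began, along the tool's axes at that moment; what a row does not reach only later rows make up. A row lasts 1/10 s, in which the tool goes at most 50 mm and 8.59 degrees, less where a joint would pass 70% of its speed; a pose out of reach is approached as far as the arm can. A call with a gripper value outside its range is refused whole. The fingers move at their own pace and stop on an object; the grip force is fixed at half the most. Time passes only in rows, so rows that repeat a pose let the fingers close. It gives the time, the measured TCP pose, the force, the opening and the grip force at its end, in the units of the state.
- robot.get_obs(): the state, without advancing time (a new reading comes with each control period).
- robot.snapshot(name): name is "scene" or "top" or "wrist"; returns a dict with "color" (400x640x3 uint8, red, green, blue), "range_z" (400x640 float32, m along the optical axis (not along the pixel's ray), 0 where there is no reading), "fx", "fy", "cx", "cy" (pixels), "T" (4x4, takes a point from camera to world coordinates); the wrist camera has in their place "T_tool_cam" (4x4, takes a point from camera to tool coordinates, whose origin is the TCP and whose axes are the flange's). Camera axes: x right, y down, z forward; pixel columns grow to the right and rows downward; lengths in m; the calibration is good to about 2 mm. A picture is of the moment at which its call begins: read the wrist's pose just before it.
- robot.close_job(): hands the job in; it is judged then, once.
The state is a dict: "time": time; "joint_positions": joint angles; "qvel": joint speeds; "joint_torque": joint torques, N m; "tool_pos": TCP position; "ee_rot": TCP orientation; "wrist_force": force on the tool from outside, world axes, zero at the start; "wrist_torque": the same for the moment, N m; "width": finger opening in m; "finger_force": force on a finger pad.
Only numpy, scipy, OpenCV 4.12 (cv2) and the standard library are available. Lean on these libraries where they do the work, as an engineer would, in place of code of your own. Each camera call takes 0.05 s, during which the arm holds its last target. There are 200 camera calls.

## Working session

There is one attempt and no reset: what is moved stays moved. The work goes in short steps, Python scripts to look and compute and a tool call to move; the robot and the scene stay as the last step left them, time stands still between calls to the robot, and variables do not carry over. Pictures are saved under pics/ and viewed, at most 11 in all, crops included, and the job is handed in when it is done.

Besides the shell and the picture viewer there is one more tool, called as name(argument=value, ...) on one line, values as JSON. arm_command: Moves the arm, as the interface text tells. Its arguments: {"type":"object","properties":{"targets":{"type":"array"}},"required":["targets"]}

```bash
mkdir -p pics
cat > h.py <<'E'
import numpy as np, cv2
from bench import robot
def snap(n,f=None):
    s=robot.snapshot(n)
    if f: cv2.imwrite('pics/'+f,s['color'][:,:,::-1])
    return s
def world(s,u,v,T=None,z=None):
    T=s['T'] if T is None else T
    d=np.array([(u-s['cx'])/s['fx'],(v-s['cy'])/s['fy'],1])
    if z is None: return T[:3,:3]@(d*s['range_z'][int(v),int(u)])+T[:3,3]
    w=T[:3,:3]@d; return T[:3,3]+w*(z-T[2,3])/w[2]
E
python3 - <<'E'
from h import *
import pickle
a=snap('top','top.png');b=snap('scene','scene.png')
pickle.dump((a,b),open('s.pkl','wb'))
print(a['T'],b['T']);o=robot.get_obs();print(o['time'],o['tool_pos'],o['ee_rot'],o['width'])
E
```

```text
[[ 0.02621828 -0.99221449  0.12174976  0.42254553]
 [-0.99930514 -0.02924161 -0.02311203 -0.14097481]
 [ 0.02649225 -0.12105921 -0.99229171  1.18368872]
 [ 0.          0.          0.          1.        ]] [[-0.76696067 -0.47125615  0.43553298  0.0677505 ]
 [-0.64156505  0.54952594 -0.53517803  0.42595236]
 [ 0.01286926 -0.68988324 -0.72380626  0.87143619]
 [ 0.          0.          0.          1.        ]]
0.1 [ 0.17644159 -0.52036939  0.17853554] [-3.13965602e+00 -1.83682595e-04  3.26842682e-01] 0.09385013603658059
```

View pics/top.png

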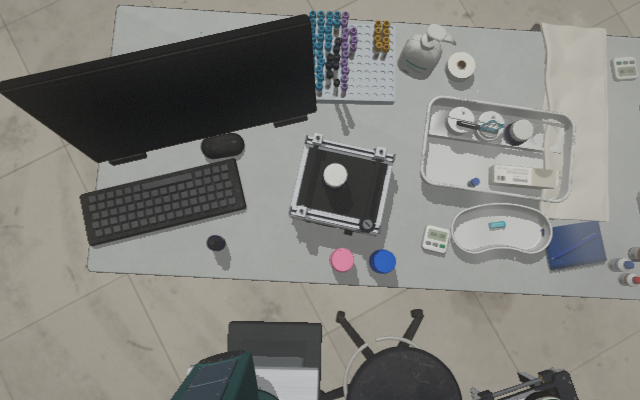

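View pics/scene.png

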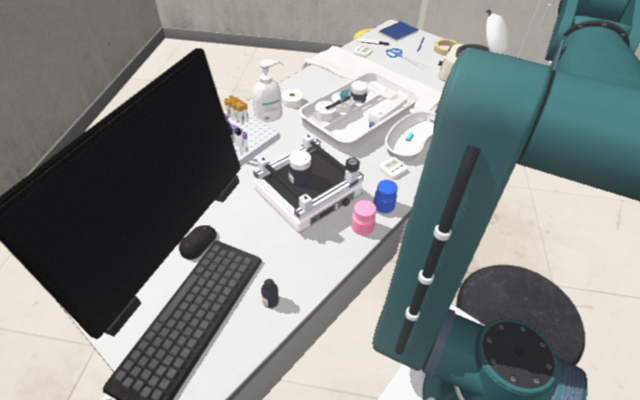

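The top view shows the shaker around (342,185), the dark jar's white cap at (335,174) and the black knob at (367,225). The blue (383,262) and pink (342,260) look-alikes stand in front of it on the desk. The timer is at (436,239) and the dropper bottle at (216,243). I'll confirm these in a crop and measure.

Run:
```python
from h import *
import pickle
a,b=pickle.load(open('s.pkl','rb'))
c=a['color'][120:280,270:420,::-1]
cv2.imwrite('pics/crop.png',cv2.resize(c,(562,600),interpolation=cv2.INTER_CUBIC))
for n,u,v,z in [('knob',367,225,.148),('cap',335,174,.1506),('blue',383,262,.077),('pink',342,260,.077),('timer',436,239,.018),('drop',216,243,.082)]:
    print(n,world(a,u,v).round(4),world(a,u,v,z=z).round(4))
```

```text
knob [ 0.4973 -0.2582  0.1477] [ 0.4973 -0.2582  0.148 ]
cap [ 0.6099 -0.1842  0.1487] [ 0.6096 -0.1841  0.1506]
blue [ 0.4162 -0.3053  0.0773] [ 0.4162 -0.3053  0.077 ]
pink [ 0.4183 -0.2088  0.0735] [ 0.4183 -0.2085  0.077 ]
timer [ 0.4765 -0.4471  0.0159] [ 0.4764 -0.4466  0.018 ]
drop [0.4502 0.0884 0.0757] [0.45   0.0871 0.082 ]
```

View pics/crop.png

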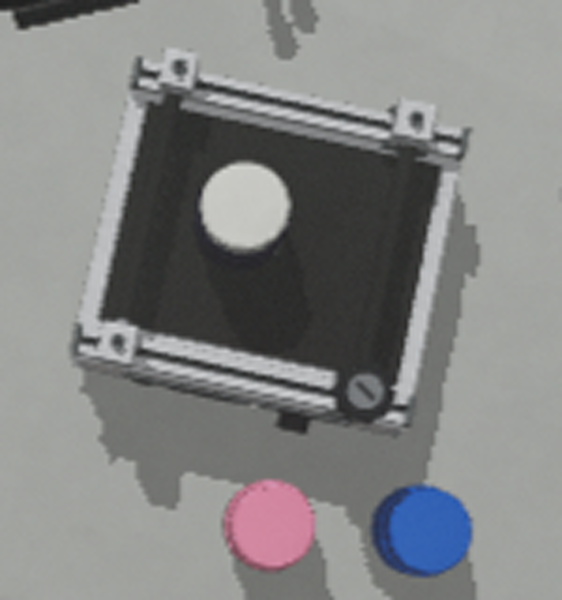

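The crop confirms it. The only dark jar on the mat has its cap at crop (245,206). The fluted knob is at (365,393), on the clamp bar's front block. The fixed bar's plain blocks are at (180,68) and (118,342), and the clamp bar's back block is at (415,120).

Run:
```python
from h import *
import pickle
from scipy.spatial.transform import Rotation as R
a,b=pickle.load(open('s.pkl','rb'))
P=lambda u,v,z: world(a,270+u/562*150,120+v/3.75,z=z)
fb,ff,cb,k=P(180,68,.117),P(118,342,.117),P(415,120,.117),P(365,393,.148)
for q in (fb,ff,cb,k):print(q.round(4))
d=fb-ff;yaw=np.arctan2(d[1],d[0]);d2=cb-k;print('len',np.hypot(*d[:2]),np.hypot(*d2[:2]),'yaw',yaw,np.arctan2(d2[1],d2[0]))
X=np.array([np.cos(yaw),np.sin(yaw)]);Y=np.array([-X[1],X[0]])
c=P(245,206,.1506)
for n,q in (('ff',ff),('cb',cb),('fb',fb),('cap',c)): print(n,((q-k)[:2]@X).round(4),((q-k)[:2]@Y).round(4))
# second view check: knob top cluster height from scene range
print('rz ff,fb,cb',[world(a,270+u/3.747,120+v/3.75)[2].round(4) for u,v in((180,68),(118,342),(415,120))])
o=robot.get_obs();r=R.from_euler('xyz',o['ee_rot']).as_matrix()
print('shift tool mm to 100mm above grasp',(1000*r.T@(np.array([k[0],k[1],.219])-o['tool_pos'])).round(1))
```

```text
[ 0.6995 -0.1439  0.117 ]
[ 0.5269 -0.1108  0.117 ]
[ 0.6711 -0.2913  0.117 ]
[ 0.4977 -0.2591  0.148 ]
len 0.17567377403897333 0.17635986961898256 yaw -0.1891717757569736 -0.18340637486230288
ff 0.0008 0.1511
cb 0.1764 0.001
fb 0.1764 0.1511
cap 0.0939 0.0934
rz ff,fb,cb [np.float64(0.1196), np.float64(0.1241), np.float64(0.1239)]
shift tool mm to 100mm above grasp [ 388.2 -144.4  -40.1]
```

The measurements are consistent: rods are 176 mm long, the shaker yaw is -0.187, and the fixed bar is 151 mm from the knob, so travel should be about 81 mm. Next I move above the knob.

arm_command(targets=[0, 0, 5, 20, -7, -20, -0.6, 0, 0, 12, 60, -22, -40, -0.4, 0, 0, 19, 105, -39, -40, -0.4, 0, 0, 26, 150, -56, -40, -0.4, 0, 0, 33, 195, -73, -40, -0.4, 0, 0, 40, 240, -90, -40, -0.4, 0, 0, 47, 285, -106, -40, -0.4, 0, 0, 47, 330, -123, -40, -0.4, 0, 0, 47, 370, -138, -40, -0.4, 0, 0, 47, 388, -144, -40, -0.4, 0, 0, 47, 388, -144, -40, -0.4, 0, 0, 47, 388, -144, -40, -0.4])

```text
time: 1.3
tool_pos: [0.4974, -0.26, 0.2189]
ee_rot: [3.141, 0.001, -0.493]
wrist_force: [-0.6, 0.2, 0.1]
width: 0.0657
finger_force: 0.0
```

```bash
cat >> h.py <<'E'
from scipy.spatial.transform import Rotation as R
def wrist(f=None):
    o=robot.get_obs(); s=snap('wrist',f); M=np.eye(4); M[:3,:3]=R.from_euler('xyz',o['ee_rot']).as_matrix(); M[:3,3]=o['tool_pos']
    s['T']=M@s['T_tool_cam']; return o,s,M
E
python3 - <<'E'
from h import *
import pickle
o,s,M=wrist('w1.png');pickle.dump((o,s,M),open('w1.pkl','wb'))
print(o['time'],o['tool_pos'],o['ee_rot'],o['width'],o['joint_positions'],o['wrist_force'])
E
```

```text
1.3 [ 0.49735513 -0.25998515  0.21894344] [ 3.14086277e+00  1.47386610e-03 -4.92953825e-01] 0.06573475121035496 [-5.82116965e-01  1.09518123e-01  1.26919103e+00 -8.74543173e-04
  1.76428644e+00  1.48146509e+00] [-0.55394702  0.21336773  0.05712531]
```

View pics/w1.png

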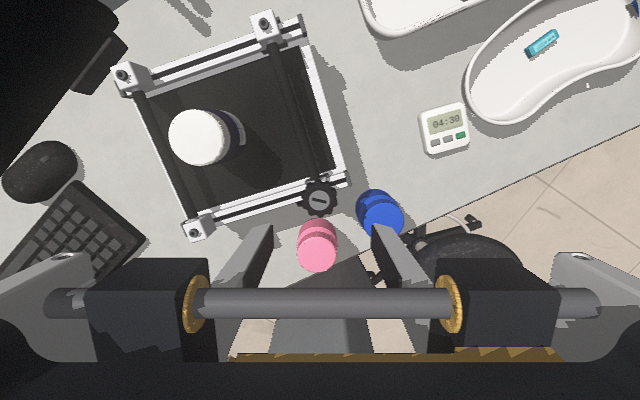

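The wrist view shows the knob at (319,198), the blocks at (195,228), (130,78) and (265,25), and the dark jar's cap at (200,137).

Run:
```python
from h import *
import pickle
o,s,M=pickle.load(open('w1.pkl','rb'))
g=s['color'].max(2)
k=world(s,319,198.5,z=.147);print(k,world(s,319,198))
print('ff',world(s,195,231,z=.117),'fb',world(s,127,78,z=.117),'cb',world(s,265,27,z=.117))
print('tool mm',(1000*M[:3,:3].T@(np.array([k[0],k[1],.119])-M[:3,3])).round(1))
```

```text
[ 0.49948852 -0.25782863  0.147     ] [ 0.50054898 -0.25842934  0.14982654]
ff [ 0.52658784 -0.10989229  0.117     ] fb [ 0.69492408 -0.14278464  0.117     ] cb [ 0.66860545 -0.28924621  0.117     ]
tool mm [ 1.  -3.  99.9]
```

arm_command(targets=[0, 0, 0, 0.5, -2, 30, -0.4, 0, 0, 0, 0.5, -2, 60, -0.4, 0, 0, 0, 0.5, -2, 85, -0.4, 0, 0, 0, 0.5, -2, 98, -0.4, 0, 0, 0, 0.5, -2, 98, -0.3, 0, 0, 0, 0.5, -2, 98, 0, 0, 0, 0, 0.5, -2, 98, 0.3, 0, 0, 0, 0.5, -2, 98, 0.5, 0, 0, 0, 0.5, -2, 98, 0.5, 0, 0, 0, 0.5, -2, 98, 0.5])

```text
time: 2.35
tool_pos: [0.4997, -0.2587, 0.1225]
ee_rot: [3.141, -0.002, -0.493]
wrist_force: [-1.0, -0.1, 1.7]
width: 0.0255
finger_force: 0.8
```

Width 25 mm is too small for a 38 mm knob, so I'll look.

Run:
```python
from h import *
import pickle
o,s,M=wrist('w2.png');b=snap('scene')
print(o['time'],o['tool_pos'],o['width'],o['finger_force'],o['wrist_force'])
c=b['color'][120:240,240:400,::-1];cv2.imwrite('pics/two.png',np.vstack([cv2.resize(s['color'][100:400,:,::-1],(640,300)),cv2.resize(c,(400,300),interpolation=2).copy() if 0 else cv2.copyMakeBorder(cv2.resize(c,(400,300),interpolation=2),0,0,0,240,0)]))
```

```text
2.35 [ 0.49967639 -0.25865205  0.12254333] 0.025497711986706965 0.757702616865572 [-0.95479228 -0.14111754  1.70900271]
```

View pics/two.png

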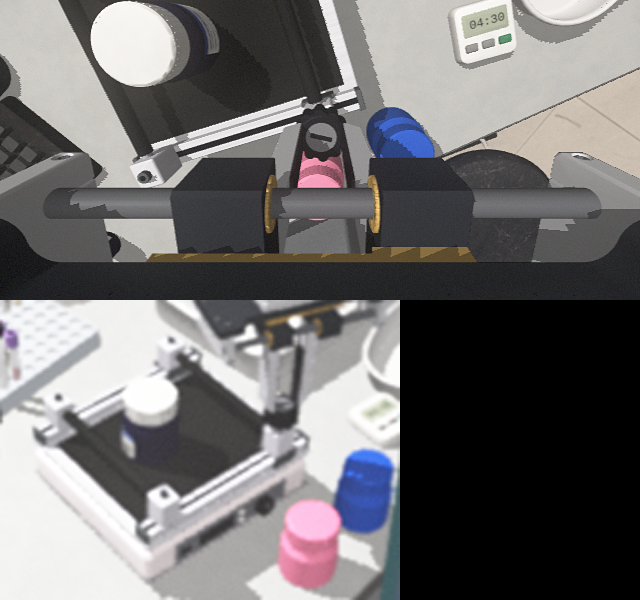

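The scene view shows the fingers around the knob, which sits at (321,137) in the wrist half. I'll command full closure to see whether they grip.

arm_command(targets=[0, 0, 0, 0, 0, 0, 1, 0, 0, 0, 0, 0, 0, 1, 0, 0, 0, 0, 0, 0, 1])

```text
time: 2.75
tool_pos: [0.4997, -0.2588, 0.1225]
ee_rot: [3.141, -0.002, -0.493]
wrist_force: [0.0, -0.4, 5.9]
width: 0.003
finger_force: 2.7
```

Run:
```python
from h import *
import pickle
o,s,M=wrist();t=snap('top');b=snap('scene')
pickle.dump((o,s,M,t,b),open('w3.pkl','wb'))
print(s['T_tool_cam'].round(4));print(o['tool_pos'],o['ee_rot'],o['width'])
C=np.linalg.inv(s['T_tool_cam'])
for p in ([0,0,0],[0,0,-.019],[0,0,-.06],[0,.019,-.019]):
    q=C[:3,:3]@p+C[:3,3];print(p,(s['fx']*q[0]/q[2]+s['cx']).round(1),(s['fy']*q[1]/q[2]+s['cy']).round(1),q[2].round(3))
for u,v in((321,237),(321,228),(321,212),(321,205),(300,215),(342,215)): print(u,v,world(s,u,v).round(4))
w=cv2.resize(s['color'][170:330,240:400,::-1],(400,400),interpolation=2)
c=cv2.resize(b['color'][100:220,300:420,::-1],(400,400),interpolation=2)
cv2.imwrite('pics/three.png',np.hstack([w,c]))
```

```text
[[ 8.000e-04 -9.699e-01 -2.437e-01  6.940e-02]
 [ 1.000e+00  8.000e-04  2.000e-04 -2.000e-04]
 [ 0.000e+00 -2.437e-01  9.699e-01 -2.044e-01]
 [ 0.000e+00  0.000e+00  0.000e+00  1.000e+00]]
[ 0.4996596  -0.25875803  0.12249838] [ 3.14134983e+00 -1.81021217e-03 -4.93449801e-01] 0.0029965381175767105
[0, 0, 0] 322.0 222.4 0.215
[0, 0, -0.019] 322.0 231.2 0.197
[0, 0, -0.06] 322.0 257.2 0.157
[0, 0.019, -0.019] 349.2 231.2 0.197
321 237 [ 0.4985 -0.2573  0.1481]
321 228 [ 0.5036 -0.2601  0.1466]
321 212 [ 0.5136 -0.2655  0.1467]
321 205 [ 0.5146 -0.266   0.1329]
300 215 [ 0.5034 -0.2382  0.0827]
342 215 [ 0.46   -0.2651 -0.    ]
```

View pics/three.png

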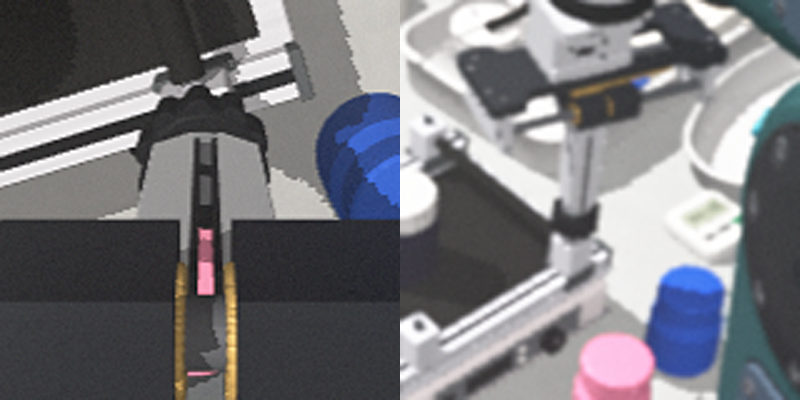

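The fingers closed to 3 mm at the knob's centre with almost no resistance, even though the knob looks to be in place. I'll open again and check the knob before trying anything else.

arm_command(targets=[0, 0, 0, 0, 0, 0, 0.7, 0, 0, 0, 0, 0, 0, 0.3, 0, 0, 0, 0, 0, 0, -0.1, 0, 0, 0, 0, 0, 0, -0.3, 0, 0, 0, 0, 0, 0, -0.3])

```text
time: 3.4
tool_pos: [0.4991, -0.2596, 0.1224]
ee_rot: [3.139, -0.002, -0.494]
wrist_force: [-2.3, -3.9, 5.3]
width: 0.0367
finger_force: 2.6
```

Run:
```python
from h import *
import pickle
o,s,M=wrist();o0,s0,M0=pickle.load(open('w1.pkl','rb'))
print(o['tool_pos'],o['width'],o['finger_force'],o['wrist_force'],o['wrist_torque'])
w0=cv2.resize(s0['color'][150:250,270:370,::-1],(400,400),interpolation=2)
w=cv2.resize(s['color'][190:290,270:370,::-1],(400,400),interpolation=2)
cv2.imwrite('pics/four.png',np.hstack([w0,w]))
# top of the knob in this view: range map points within 25 mm of tool axis
v,u=np.mgrid[150:300,250:400];Z=s['range_z'][150:300,250:400]
P=np.stack([(u-s['cx'])/s['fx']*Z,(v-s['cy'])/s['fy']*Z,Z],-1)@s['T'][:3,:3].T+s['T'][:3,3]
m=(abs(P[...,2]-.147)<.004)&(s['color'][150:300,250:400].max(2)<150)
m&=np.hypot(P[...,0]-.499,P[...,1]+.258)<.03
q=P[m];print(m.sum(),q.min(0),q.max(0),np.median(q,0))
```

```text
[ 0.49912074 -0.25957816  0.12236666] 0.036682327747781206 2.567409910261631 [-2.32123967 -3.90898292  5.25402161] [-0.62613578  0.38679145 -0.06046279]
2078 [ 0.48029865 -0.28283044  0.14303786] [ 0.51785821 -0.23840406  0.15096503] [ 0.499691   -0.25777757  0.14728905]
```

View pics/four.png

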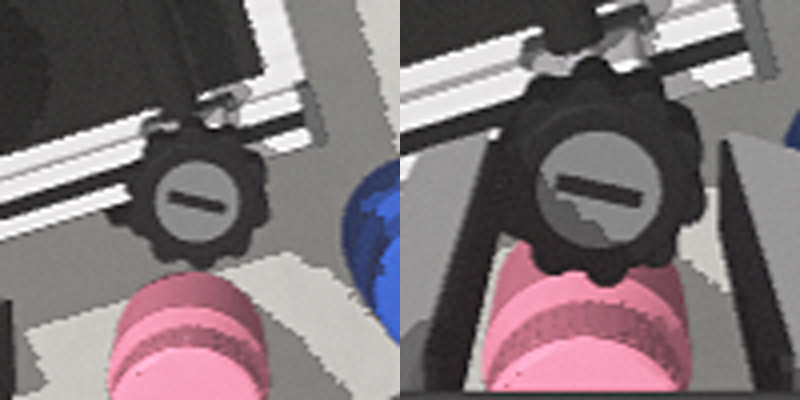

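The knob stands unmoved: its slot is at the same angle in both crops, (195,200) and (600,190). I'll open clear, then close again in small steps, watching the force.

arm_command(targets=[0, 0, 0, 0, 0, 0, -0.3, 0, 0, 0, 0, 0, 0, -0.3, 0, 0, 0, 0, 0, 0, -0.3, 0, 0, 0, 0, 0, 0, -0.3, 0, 0, 0, 0, 0, 0, -0.3])

```text
time: 3.95
tool_pos: [0.4991, -0.2582, 0.1211]
ee_rot: [-3.141, 0.001, -0.493]
wrist_force: [1.3, -0.8, 0.1]
width: 0.0612
finger_force: 0.0
```

arm_command(targets=[0, 0, 0, 0, 0, 2, 0.1, 0, 0, 0, 0, 0, 2, 0.1, 0, 0, 0, 0, 0, 2, 0.1, 0, 0, 0, 0, 0, 2, 0.1])

```text
time: 4.35
tool_pos: [0.4992, -0.2585, 0.1196]
ee_rot: [3.142, -0.0, -0.494]
wrist_force: [0.5, -0.2, -0.3]
width: 0.0422
finger_force: 0.0
```

arm_command(targets=[0, 0, 0, 0, 0, 0, 0.3, 0, 0, 0, 0, 0, 0, 0.3, 0, 0, 0, 0, 0, 0, 0.3])

```text
time: 4.65
tool_pos: [0.4996, -0.2578, 0.1197]
ee_rot: [-3.14, -0.0, -0.493]
wrist_force: [0.9, 2.5, -0.1]
width: 0.0361
finger_force: 30.0
```

Now it grips at 36 mm with 30 N. I'll slacken, which is counter-clockwise, or negative about tool z.

arm_command(targets=[0, 0, -4, 0, 0, 0, 0.3, 0, 0, -8, 0, 0, 0, 0.3, 0, 0, -12, 0, 0, 0, 0.3, 0, 0, -16, 0, 0, 0, 0.3, 0, 0, -20, 0, 0, 0, 0.3])

```text
time: 5.15
tool_pos: [0.4996, -0.2578, 0.1196]
ee_rot: [-3.14, -0.001, -0.141]
wrist_force: [1.1, 2.9, -0.5]
width: 0.0364
finger_force: 30.0
```

Run:
```python
from h import *
o,s,M=wrist()
print(o['time'],o['tool_pos'],o['ee_rot'],o['width'],o['finger_force'],o['wrist_force'],o['wrist_torque'])
cv2.imwrite('pics/five.png',cv2.resize(s['color'][190:290,270:370,::-1],(400,400),interpolation=2))
```

```text
5.15 [ 0.49955547 -0.25777819  0.11962403] [-3.14037226e+00 -6.00992681e-04 -1.41470841e-01] 0.03636548091093867 30.00021457672119 [ 1.11232301  2.90951297 -0.54949356] [ 0.49150984 -0.27322335 -0.10345887]
```

View pics/five.png

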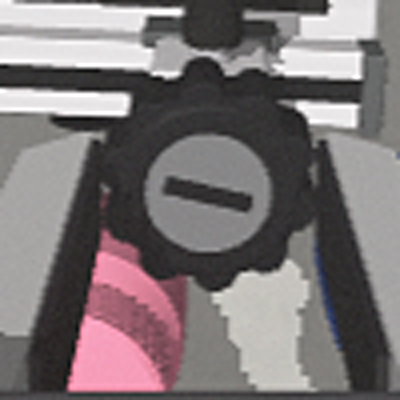

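The slot holds the same angle in the rotating wrist picture (165,185 to 250,202), while the rails have turned, so the knob turns with the hand. Continuing.

arm_command(targets=[0, 0, -6, 0, 0, 0, 0.3, 0, 0, -12, 0, 0, 0, 0.3, 0, 0, -18, 0, 0, 0, 0.3, 0, 0, -24, 0, 0, 0, 0.3, 0, 0, -30, 0, 0, 0, 0.3, 0, 0, -36, 0, 0, 0, 0.3, 0, 0, -42, 0, 0, 0, 0.3, 0, 0, -48, 0, 0, 0, 0.3, 0, 0, -54, 0, 0, 0, 0.3, 0, 0, -60, 0, 0, 0, 0.3, 0, 0, -60, 0, 0, 0, 0.3])

```text
time: 6.3
tool_pos: [0.4992, -0.2585, 0.1195]
ee_rot: [3.141, 0.0, 0.902]
wrist_force: [1.0, 1.1, -0.7]
width: 0.0359
finger_force: 30.0
```

Run:
```python
from h import *
o=robot.get_obs();r=R.from_euler('xyz',o['ee_rot']).as_matrix();y=-.187
print(o['time'],o['tool_pos'],o['ee_rot'],o['wrist_force'],o['wrist_torque'],o['joint_positions'][5])
print('tool per 10mm shaker y',r.T@[-10*np.sin(y),10*np.cos(y),0])
```

```text
6.3 [ 0.49923389 -0.25846345  0.11954679] [3.14141227e+00 4.01026468e-05 9.01889446e-01] [ 0.97461775  1.08868359 -0.71850989] [ 0.24645185 -0.15309893  0.12246981] 0.09037005445970994
tool per 10mm shaker y [ 8.86112752e+00 -4.63469715e+00 -1.19137421e-03]
```

Sliding the bar 70 mm along the shaker's +y, out of about 81.

arm_command(targets=[0, 0, 0, 4.4, -2.3, 0, 0.3, 0, 0, 0, 8.9, -4.6, 0, 0.3, 0, 0, 0, 13.3, -7, 0, 0.3, 0, 0, 0, 17.7, -9.3, 0, 0.3, 0, 0, 0, 22.2, -11.6, 0, 0.3, 0, 0, 0, 26.6, -13.9, 0, 0.3, 0, 0, 0, 31, -16.2, 0, 0.3, 0, 0, 0, 35.4, -18.5, 0, 0.3, 0, 0, 0, 39.9, -20.9, 0, 0.3, 0, 0, 0, 44.3, -23.2, 0, 0.3, 0, 0, 0, 48.7, -25.5, 0, 0.3, 0, 0, 0, 53.2, -27.8, 0, 0.3, 0, 0, 0, 57.6, -30.1, 0, 0.3, 0, 0, 0, 62, -32.4, 0, 0.3, 0, 0, 0, 62, -32.4, 0, 0.3])

```text
time: 7.8
tool_pos: [0.5123, -0.1889, 0.1196]
ee_rot: [-3.141, -0.001, 0.903]
wrist_force: [2.1, -1.4, -1.3]
width: 0.0361
finger_force: 30.0
```

Run:
```python
from h import *
o,s,M=wrist('w6.png')
y=-.187;X=np.array([np.cos(y),np.sin(y),0]);Y=np.array([-np.sin(y),np.cos(y),0])
d=o['tool_pos']-np.array([.4992,-.2585,.1195])
print(o['time'],'moved',d@X,d@Y,'F',o['wrist_force']@X,o['wrist_force']@Y,o['width'],o['wrist_torque'])
```

```text
7.8 moved -2.7582070994864218e-05 0.07078104234138251 F 2.3173460818961873 -0.9646047249033656 0.036148783913679775 [-0.38384278 -0.35295512  0.01235632]
```

View pics/w6.png

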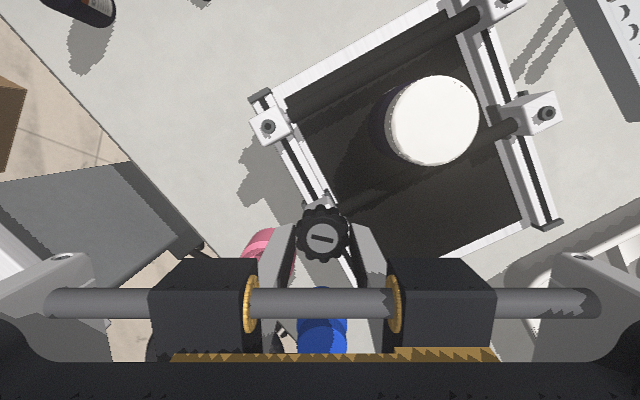

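The bar and the knob (322,238) have moved up beside the jar (435,120), which stands upright between the rods. I'll approach the last stretch slowly.

arm_command(targets=[0, 0, 0, 1.8, -0.9, 0, 0.3, 0, 0, 0, 3.5, -1.9, 0, 0.3, 0, 0, 0, 5.3, -2.8, 0, 0.3, 0, 0, 0, 6.2, -3.2, 0, 0.3, 0, 0, 0, 7.1, -3.7, 0, 0.3, 0, 0, 0, 7.1, -3.7, 0, 0.3])

```text
time: 8.45
tool_pos: [0.5137, -0.1817, 0.1196]
ee_rot: [3.142, -0.0, 0.903]
wrist_force: [1.2, -2.9, -2.0]
width: 0.0362
finger_force: 30.0
```

```bash
cat > st.py <<'E'
from h import *
o=robot.get_obs()
y=-.187;X=np.array([np.cos(y),np.sin(y),0]);Y=np.array([-np.sin(y),np.cos(y),0])
d=o['tool_pos']-np.array([.4992,-.2585,.1195])
print(o['time'],'moved',d@X,d@Y,'F',o['wrist_force']@X,o['wrist_force']@Y,o['width'],o['wrist_torque'],o['ee_rot'])
E
python3 st.py
```

```text
8.45 moved -2.947635338650361e-05 0.07814916746608008 F 1.7490688681073927 -2.574651770360938 0.036176310981020594 [-0.7163275  -0.26780749 -0.00888305] [ 3.14151721e+00 -1.01311514e-04  9.02814587e-01]
```

arm_command(targets=[0, 0, 0, 0.9, -0.5, 0, 0.3, 0, 0, 0, 1.8, -0.9, 0, 0.3, 0, 0, 0, 1.8, -0.9, 0, 0.3])

```text
time: 8.75
tool_pos: [0.5141, -0.1797, 0.1196]
ee_rot: [-3.142, -0.0, 0.903]
wrist_force: [1.5, -3.6, -2.1]
width: 0.0364
finger_force: 30.0
```

```bash
python3 st.py
```

```text
8.75 moved -2.9116571813502727e-05 0.08017160695660958 F 2.1999256386922563 -3.2933733277173096 0.03636843400256919 [-0.78477983 -0.26839845  0.03759721] [-3.14154683e+00 -8.42481627e-05  9.02832903e-01]
```

arm_command(targets=[0, 0, 0, 0.9, -0.5, 0, 0.3, 0, 0, 0, 0.9, -0.5, 0, 0.3])

```text
time: 8.95
tool_pos: [0.5143, -0.1787, 0.1196]
ee_rot: [3.142, -0.0, 0.903]
wrist_force: [1.9, -3.5, -1.6]
width: 0.0359
finger_force: 30.0
```

```bash
python3 st.py
```

```text
8.95 moved -3.1699199965028635e-05 0.08116411135110856 F 2.485543653678227 -3.0539440723729743 0.03590913088934558 [-0.73604251 -0.28351854  0.01362712] [ 3.14156582e+00 -1.00598645e-04  9.02755120e-01]
```

Not yet at the fixed bar, so I'll go on by 1 mm at a time.

arm_command(targets=[0, 0, 0, 0.9, -0.5, 0, 0.3, 0, 0, 0, 0.9, -0.5, 0, 0.3])

```text
time: 9.15
tool_pos: [0.5144, -0.1777, 0.1196]
ee_rot: [3.142, -0.0, 0.903]
wrist_force: [1.0, -3.3, -2.2]
width: 0.036
finger_force: 30.0
```

arm_command(targets=[0, 0, 0, 0.9, -0.5, 0, 0.3, 0, 0, 0, 0.9, -0.5, 0, 0.3])

```text
time: 9.35
tool_pos: [0.5146, -0.1769, 0.1196]
ee_rot: [3.141, 0.0, 0.903]
wrist_force: [1.1, -3.3, -1.5]
width: 0.0357
finger_force: 30.0
```

```bash
python3 st.py
```

```text
9.35 moved -3.4392647995111154e-05 0.08307886321781116 F 1.70434073861246 -2.988552054512131 0.03571493404256683 [-0.80897644 -0.37136905  0.02132916] [3.14131528e+00 1.45324964e-04 9.02747089e-01]
```

arm_command(targets=[0, 0, 0, 0.9, -0.5, 0, 0.3, 0, 0, 0, 0.9, -0.5, 0, 0.3])

```text
time: 9.55
tool_pos: [0.5147, -0.1765, 0.1196]
ee_rot: [3.141, 0.001, 0.903]
wrist_force: [1.1, -4.6, -3.1]
width: 0.0361
finger_force: 30.0
```

arm_command(targets=[0, 0, 0, 0.9, -0.5, 0, 0.3, 0, 0, 0, 0.9, -0.5, 0, 0.3])

```text
time: 9.75
tool_pos: [0.5147, -0.1763, 0.1196]
ee_rot: [3.14, 0.003, 0.902]
wrist_force: [0.1, -6.8, -3.2]
width: 0.0361
finger_force: 30.0
```

Run:
```python
from h import *
import st
o,s,M=wrist('w7.png')
h=cv2.resize(s['color'][0:300,200:560,::-1],(720,600),interpolation=2);cv2.imwrite('pics/w7c.png',h)
```

```text
9.75 moved -2.6137080103127958e-05 0.08366924252753881 F 1.3875637236881582 -6.701045001360518 0.036111277047953895 [-1.35139488 -0.25174082  0.07522134] [3.13986752e+00 2.50968735e-03 9.02058588e-01]
```

View pics/w7c.png

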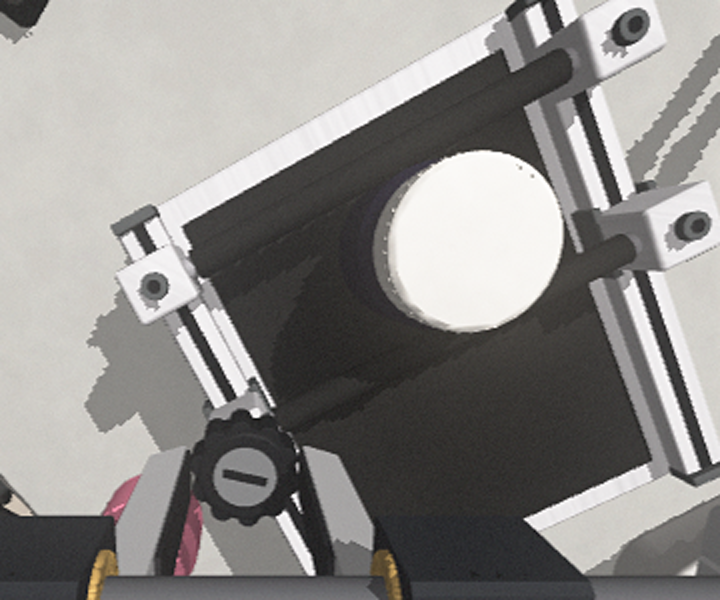

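The bar has stopped at 83.7 mm and the force is rising. The jar at (470,240) stands upright between the fixed rod at (380,150) and the clamp rod at (450,340). I'll hold a slight push and tighten clockwise.

arm_command(targets=[0, 0, 0, 0.9, -0.5, 0, 0.3, 0, 0, 5, 0.9, -0.5, 0, 0.3, 0, 0, 10, 0.9, -0.5, 0, 0.3, 0, 0, 15, 0.9, -0.5, 0, 0.3, 0, 0, 20, 0.9, -0.5, 0, 0.3, 0, 0, 25, 0.9, -0.5, 0, 0.3, 0, 0, 30, 0.9, -0.5, 0, 0.3, 0, 0, 35, 0.9, -0.5, 0, 0.3, 0, 0, 40, 0.9, -0.5, 0, 0.3, 0, 0, 45, 0.9, -0.5, 0, 0.3, 0, 0, 50, 0.9, -0.5, 0, 0.3, 0, 0, 55, 0.9, -0.5, 0, 0.3, 0, 0, 60, 0.9, -0.5, 0, 0.3, 0, 0, 65, 0.9, -0.5, 0, 0.3, 0, 0, 70, 0.9, -0.5, 0, 0.3, 0, 0, 75, 0.9, -0.5, 0, 0.3, 0, 0, 80, 0.9, -0.5, 0, 0.3, 0, 0, 80, 0.9, -0.5, 0, 0.3])

```text
time: 11.6
tool_pos: [0.5148, -0.1765, 0.1197]
ee_rot: [3.137, -0.002, -0.496]
wrist_force: [1.2, -8.4, -3.2]
width: 0.0362
finger_force: 30.0
```

```bash
cat > slot.py <<'E'
from h import *
import st
o,s,M=wrist()
# slot angle in the wrist picture: dark bar in the grey disc on the knob
c=s['color'][215:260,300:345].astype(int);g=c.max(2)
grey=((g>85)&(g<170)&(np.ptp(c,2)<12) if False else ((g>85)&(g<170)&((c.max(2)-c.min(2))<15))).astype(np.uint8)
n,l,t,ce=cv2.connectedComponentsWithStats(grey)
k=min(range(1,n),key=lambda i:np.hypot(*(ce[i]-[22,23])) if t[i,4]>60 else 99)
cn=max(cv2.findContours((l==k).astype(np.uint8),0,1)[0],key=cv2.contourArea);hull=np.zeros_like(grey);cv2.fillPoly(hull,[cv2.convexHull(cn)],1)
hull=cv2.erode(hull,np.ones((3,3)));ys,xs=np.where((hull>0)&(g<80))
w,v=np.linalg.eigh(np.cov(xs,ys));d=v[:,1]
print('slot deg',np.degrees(np.arctan2(d[1],d[0]))%180,len(xs),'disc',ce[k])
E
python3 slot.py
```

```text
11.6 moved 7.817631312823741e-05 0.08347606102710423 F 2.7024500588102067 -8.077638230335156 0.03619306497801195 [-1.7510999  -0.14560284 -0.03089937] [ 3.13694866e+00 -2.20890971e-03 -4.96483244e-01]
slot deg 12.471020706115667 94 disc [22.48888889 22.16349206]
```

There was no slip: the slot is at 12° as before, so the knob is back at its original tight angle. I'll add 6°, then relax the push, open and lift.

arm_command(targets=[0, 0, 3, 0, 0, 0, 0.3, 0, 0, 6, 0, 0, 0, 0.3, 0, 0, 6, 0, 0, 0, 0.3])

```text
time: 11.95
tool_pos: [0.5148, -0.1765, 0.1197]
ee_rot: [3.137, -0.003, -0.601]
wrist_force: [0.4, -10.0, -2.1]
width: 0.036
finger_force: 30.0
```

```bash
python3 slot.py;python3 - <<'E'
from h import *
o=robot.get_obs();r=R.from_euler('xyz',o['ee_rot']).as_matrix();y=-.187
print('tool per -1mm shaker y',r.T@[np.sin(y),-np.cos(y),0])
E
```

```text
11.95 moved 8.997780169407718e-05 0.08343520019272728 F 2.20242847190003 -9.709829010388853 0.03598153866735671 [-1.81986282 -0.19571182  0.03745399] [ 3.13714132e+00 -2.77165663e-03 -6.00512684e-01]
slot deg 12.122367656217563 93 disc [22.53312303 22.11671924]
tool per -1mm shaker y [0.40126192 0.91594876 0.00517167]
```

arm_command(targets=[0, 0, 0, 0.5, 1, 0, 0.3, 0, 0, 0, 0.9, 2.1, 0, 0.3, 0, 0, 0, 0.9, 2.1, 0, 0.1, 0, 0, 0, 0.9, 2.1, 0, -0.2, 0, 0, 0, 0.9, 2.1, 0, -0.2, 0, 0, 0, 0.9, 2.1, 0, -0.2, 0, 0, 0, 0.9, 2.1, 0, -0.2, 0, 0, 0, 0.9, 2.1, -10, -0.2, 0, 0, 0, 0.9, 2.1, -30, -0.2, 0, 0, 0, 0.9, 2.1, -60, -0.2, 0, 0, 0, 0.9, 2.1, -100, -0.2, 0, 0, 0, 0.9, 2.1, -140, -0.2, 0, 0, 0, 0.9, 2.1, -140, -0.2])

```text
time: 13.3
tool_pos: [0.5171, -0.1771, 0.2681]
ee_rot: [-3.139, -0.014, -0.598]
wrist_force: [0.3, -0.0, 0.8]
width: 0.0564
finger_force: 0.0
```

Run:
```python
from h import *
o,s,M=wrist('w8.png');t=snap('top','top8.png')
print(o['time'],o['tool_pos'],o['width'],o['wrist_force'])
a=cv2.resize(s['color'][0:300,100:500,::-1],(400,300))
b=cv2.resize(t['color'][130:280,200:400,::-1],(400,300),interpolation=2)
cv2.imwrite('pics/fin.png',np.hstack([a,b]))
```

```text
13.3 [ 0.51713931 -0.17705039  0.26805447] 0.056420416295796694 [ 0.31923485 -0.0174349   0.83375341]
```

View pics/fin.png

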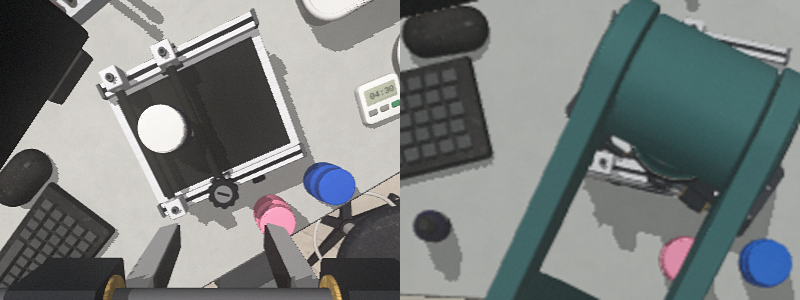

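The jar (162,128 in the crop) stands upright between the rods, the knob (222,192) is free of the fingers, and the timer, dropper bottle and look-alikes are in place. Handing in.

```bash
python3 -c "
from bench import robot
print(robot.close_job())"
```

```text
the job is handed in; nothing more can be done
None
```

The jar is clamped upright between the two bars with the knob tightened about 6° past its starting angle, nothing else was moved, and I handed the job in at about 13 s; on my first grip the fingers closed on the knob without holding it, so I opened and gripped it again.

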